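# Bring the ink jar round on the paint carousel

### The arm

A 6-joint arm with a two-finger parallel gripper is mounted at the origin on a cart in front of the work surface, level with it; the furniture and walls round the work are solid. World frame = base frame: x ahead of the robot, y to its left, z up, the work surface at z = 0. Lengths are in m, angles in rad, forces in N, time in s.
With the tool pointing down it reaches from about 0.3 to 0.875 m from the base axis. Payload 6.4 kg.
Tool frame: the origin (TCP) lies at the very end of the fingers, on their centre line; the grasp point (between the pads) lies 19 mm behind it; z points along the fingers, y is the line along which they close (so a half turn about z gives the same grasp; the last joint's range is limited). The gripper opens to 85 mm and grips with 20 to 120 N. Pads are 22 mm wide; open, the fingers measure 114 mm over their backs; the gripper's body (76 mm by 85 mm) begins 54 mm behind the grasp point. The pads swing forward as they close: fully open they stand 13 mm farther back than shut.
Start: joints at [-1.512, 0.181, 1.607, -0, 1.354, -0.206], TCP at [0.151, -0.555, 0.231] pointing down, gripper open.
Joint ranges: [-2.99, 2.99], [-0.89, 2.07], [0.3, 2.58], [-1.14, 4.28], [0, 2.63], [-3.12, 3.12]. Speed limits (rad/s): [2.57, 2.57, 3.01, 3.14, 3.14, 3.14].

### API

Orientations are given as a unit quaternion [w, x, y, z].
In Python, from bench import * gives the robot as it stands. The module is installed in compiled form; this text tells all that it offers.
- The arm moves only by the tool arm_command, never from a script. Its arguments are lists of equal length, an entry for each row: "dp": the shift along the tool's x, y, z in units of 0.25 m (1.0 is 0.25 m), a list of three; "turn": the turn, a rotation vector about the tool's x, y, z in units of 30 degrees (1.0 is 30 degrees), a list of three; "jaw": the opening, from 0 (shut) to 1 (fully open). A call has 1 to 5 rows; each row is the pose to reach, as a shift and turn from the pose commanded when the call began, along the tool's axes at that moment; what a row does not reach only later rows make up. A row lasts 1/8 s, in which the tool goes at most 62.5 mm and 10.7 degrees, less where a joint would pass 70% of its speed; a pose out of reach is approached as far as the arm can. A call with a number of a shift or a turn outside -1 to 1 is refused whole. A call with a gripper value outside its range is refused whole. The fingers move at their own pace and stop on an object; the grip force is fixed at half the most. Time passes only in rows, so rows that repeat a pose let the fingers close. It gives the time, the measured TCP pose, the force, the opening and the grip force at its end, in the units of the state.
- get_obs(): the state, without advancing time (a new reading comes with each control period).
- camera(name): name is "side" or "top"; returns the picture (420x560x3 uint8, blue, green, red); there is no depth.
- get_calibration(name): a dict with "camera_matrix" (3x3 intrinsics, pixels), "R" (3x3) and "t" (3): a world point X has camera coordinates R X + t. Camera axes: x right, y down, z forward; pixel columns grow to the right and rows downward; lengths in m; the calibration is good to about 2 mm. A picture is of the moment at which its call begins. get_calibration takes no time and is no camera call.
- hand_in(): hands the job in; it is judged then, once.
The state is a dict: "time_s": time; "q": joint angles; "dq": joint speeds; "joint_efforts": joint torques, N m; "eef_pos": TCP position; "eef_rot": TCP orientation; "wrist_force": force on the tool from outside, world axes, zero at the start; "torque": the same for the moment, N m; "opening": opening from 0.0 (shut) to 1.0 (fully open); "grasp_force": force on a finger pad.
Only numpy, scipy, OpenCV 4.12 (cv2) and the standard library are available. Lean on these libraries where they do the work, as an engineer would, in place of code of your own. Each camera call takes 0.05 s, during which the arm holds its last target. There are 200 camera calls.

### The job

Turn the paint carousel by pushing lightly on its spokes with a fingertip, gripping nothing, until the ink jar (the short, wide one among the slim bottles) stands directly in line with the index post on the carousel's base, on the post's side, ready for the printer. Do not touch the jar or the bottles on the wheel, let alone lift or tip the jar, leave everything else on the table where it is, and take your hand away at the end.

Things in the scene. Friction and masses are not known exactly. Their poses are not given: they have to be found in the camera images.
- base: fixed dark steel foot of the carousel, 150 mm across; origin on the table at the carousel's turning axis, z up; a flat bar (20 mm wide, 10 mm high) runs from it along its own -x to the index post, 200 mm from the axis
- post (a point): top of the index post, a thin upright steel post with a ball top, fixed to the base, 76 mm high, 14 mm thick, 20 mm at the ball, 26 mm at its foot; it stands outside the reach of the spokes
- hub (a point): centre of the carousel wheel's top, 64 mm above the table: a level plywood disc, 212 mm across, 14 mm thick, with places for four bottles or jars and four spokes midway between them, 90 degrees apart. It turns freely either way, more than a full turn, about the vertical axis over base, and stays where it is left
- spoke0: spoke 0 of the wheel; its origin is a good push point on its centre line, 155 mm from the axis and 57 mm above the table. The spoke is a level round wooden rod, 16 mm thick, from the disc's rim to 184 mm from the axis; under it is only air down to the table, or to the base's bar. Its x axis points outward. A steady push of about 1 N here turns the wheel
- spoke1: spoke 1 of the wheel; its origin is a good push point on its centre line, 155 mm from the axis and 57 mm above the table. The spoke is a level round wooden rod, 16 mm thick, from the disc's rim to 184 mm from the axis; under it is only air down to the table, or to the base's bar. Its x axis points outward. A steady push of about 1 N here turns the wheel
- spoke2: spoke 2 of the wheel; its origin is a good push point on its centre line, 155 mm from the axis and 57 mm above the table. The spoke is a level round wooden rod, 16 mm thick, from the disc's rim to 184 mm from the axis; under it is only air down to the table, or to the base's bar. Its x axis points outward. A steady push of about 1 N here turns the wheel
- spoke3: spoke 3 of the wheel; its origin is a good push point on its centre line, 155 mm from the axis and 57 mm above the table. The spoke is a level round wooden rod, 16 mm thick, from the disc's rim to 184 mm from the axis; under it is only air down to the table, or to the base's bar. Its x axis points outward. A steady push of about 1 N here turns the wheel
- ink_jar: the ink jar: the short wide one of the four things on the wheel, 54 mm across, 57 mm high, with a wide lid; standing loose in a shallow pocket (inner diameter 64 mm, wall 12 mm high) whose centre is 66 mm from the wheel's axis; origin at the centre of its underside, 64 mm above the table
- paint_bottle_0: slim bottle with a pointed nozzle, 42 mm across, 125 mm high, held fast upright in a socket of the wheel, 66 mm from the axis, its top 193 mm above the table; origin at the centre of its underside
- paint_bottle_1: slim bottle with a pointed nozzle, 42 mm across, 115 mm high, held fast upright in a socket of the wheel, 66 mm from the axis, its top 183 mm above the table; origin at the centre of its underside
- paint_bottle_2: slim bottle with a pointed nozzle, 42 mm across, 120 mm high, held fast upright in a socket of the wheel, 66 mm from the axis, its top 188 mm above the table; origin at the centre of its underside
- masking_tape: bystander: roll of tape lying flat, 104 mm across, 24 mm high, at the front on the left, loose; origin under its centre
- stapler_block: bystander: wooden stamp block 40x60x30 mm, near the front edge on the left, loose; origin under its centre
- brayer: bystander: ink roller with wooden handle, 193x98x38 mm, on the right, loose; origin under its centre
- eraser: bystander: eraser 23x45x13 mm, near the front edge on the right, loose; origin under its centre
- wood_block: bystander: flat wooden block 45x70x22 mm, on the right, loose; origin under its centre
- paint_tube_1: bystander: paint tube 32x114x27 mm, lying on the right, beyond the ink roller, loose; origin under its centre
Not all that is in view belongs to the job. Leave any orange or red look-alike of the ink_jar alone.

How it is judged:
By the outcome, as a careful person would: the job done as asked, in the order asked, and still so for the second after the job is handed in, with the robot touching nothing.
It also fails if it takes over 56 s, if anything falls off the work surface, if the arm or the gripper's body presses on something with over 40 N, if the wrist force passes 120 N, or if a joint passes its speed limit or range.

## Working session

There is one attempt and no reset: what is moved stays moved. The work goes in short steps, Python scripts to look and compute and a tool call to move; the robot and the scene stay as the last step left them, time stands still between calls to the robot, and variables do not carry over. Pictures are saved under pics/ and viewed, at most 10 in all, crops included, and the job is handed in when it is done.

Besides the shell and the picture viewer there is one more tool, called after ">>>" as name(argument=value, ...) on one line, values as JSON. arm_command: Moves the arm, as the interface text tells. Its arguments: {"type":"object","properties":{"dp":{"type":"array"},"turn":{"type":"array"},"jaw":{"type":"array"}},"required":["dp","turn","jaw"]}

```bash
mkdir -p pics; python3 - <<'E'
from bench import *
import cv2
for n in("top","side"):
    cv2.imwrite(f"pics/{n}0.png",camera(n)); c=get_calibration(n); print(n,c)
o=get_obs(); print(o["time_s"],o["eef_pos"],o["eef_rot"],o["wrist_force"])
E
```

```text
top {'camera_matrix': array([[471.95631734,   0.        , 286.62034549],
       [  0.        , 471.95631734, 202.57074005],
       [  0.        ,   0.        ,   1.        ]]), 'R': array([[ 0.0257078 , -0.99962762, -0.00915076],
       [-0.98832543, -0.0240399 , -0.15044911],
       [ 0.1501731 ,  0.01291164, -0.9885754 ]]), 't': array([-0.01428831,  0.56948902,  1.18154397])}
side {'camera_matrix': array([[428.72245553,   0.        , 283.74142585],
       [  0.        , 428.72245553, 209.28109964],
       [  0.        ,   0.        ,   1.        ]]), 'R': array([[ 0.86471821, -0.50199366,  0.01627208],
       [-0.15639495, -0.29990537, -0.94106184],
       [ 0.47728716,  0.81120844, -0.33784291]]), 't': array([-0.49361186,  0.17565454,  0.89037363])}
0.1 [ 0.15046665 -0.55444113  0.23046829] [-8.14351142e-04  9.91248004e-01  1.32010337e-01  4.91027172e-05] [-0.39768     0.42409314 -0.86681491]
```

View pics/top0.png

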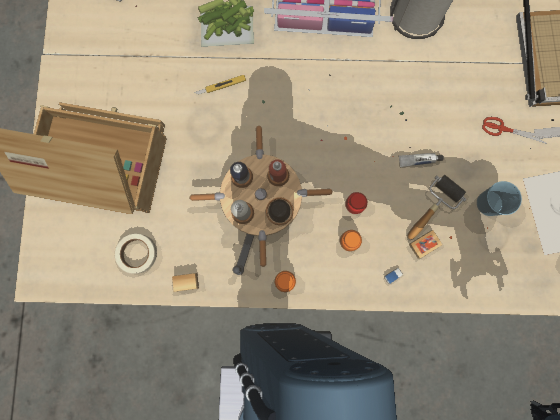

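View pics/side0.png

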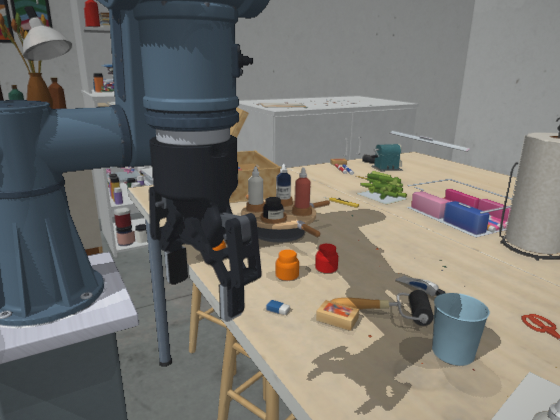

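The top view shows the wheel at about (261,193). The dark wide jar is on it at (279,210), and the bar runs to the post near (240,268). The orange and red jars at (285,281), (351,240) and (356,203) are off the wheel, so they are look-alikes. I'll confirm in a crop.

```bash
cat > h.py <<'E'
from bench import *
import numpy as np, cv2
def px2w(n,u,v,z):
    c=get_calibration(n);K,R,t=c["camera_matrix"],c["R"],np.array(c["t"])
    d=R.T@np.linalg.solve(K,[u,v,1]);o=-R.T@t
    return o+d*(z-o[2])/d[2]
def w2px(n,X):
    c=get_calibration(n);p=c["camera_matrix"]@(c["R"]@np.array(X)+c["t"]);return p[:2]/p[2]
E
python3 - <<'E'
from h import *
im=cv2.imread("pics/top0.png")[110:300,180:380]
cv2.imwrite("pics/crop0.png",cv2.resize(im,None,fx=4,fy=4,interpolation=cv2.INTER_CUBIC)[:,:800][:600] if 0 else cv2.resize(im,None,fx=3.15,fy=3.15,interpolation=cv2.INTER_CUBIC))
E
```

```text
(no output)
```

View pics/crop0.png

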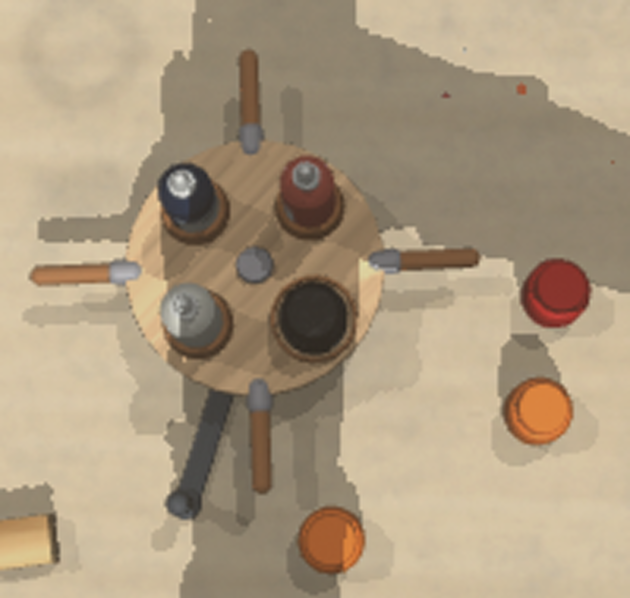

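The crop confirms the ink jar: wide, dark, in its pocket at crop (312,317). The other three things on the wheel are slim nozzle bottles, and the post ball is at crop (182,503). Next I work out the geometry.

```bash
python3 - <<'E'
from h import *
f=lambda u,v,z:px2w("top",180+u/3.15,110+v/3.15,z)
T={k:f(*p,.057) for k,p in dict(up=(248,52),right=(478,258),down=(262,490),left=(32,275)).items()}
hub=np.mean(list(T.values()),0);print("hub mean",hub, "hub px",f(255,263,.07))
ang=lambda p:np.degrees(np.arctan2(*(p-hub)[[1,0]]))
for k,p in T.items():print(k,p,np.linalg.norm((p-hub)[:2]),ang(p))
for n,p in dict(post=f(182,502,.068),jar=f(312,317,.121)).items():print(n,p,np.linalg.norm((p-hub)[:2]),ang(p))
for n,p in dict(orange=(331,540,.04),orange2=(539,410,.04),red=(556,290,.04),block=(25,540,.03)).items():print(n,f(*p))
from scipy.spatial.transform import Rotation as Ro
o=get_obs();q=o["eef_rot"];print(Ro.from_quat(np.r_[q[1:],q[0]]).as_matrix().round(3))
E
```

```text
hub mean [0.58683959 0.06644773 0.057     ] hub px [0.58734953 0.0655344  0.07      ]
up [0.76809227 0.07833464 0.057     ] 0.18164205124002547 3.7521967043594318
right [ 0.59809773 -0.11550697  0.057     ] 0.1823026585356765 -86.45943403215765
down [0.40594747 0.05460715 0.057     ] 0.18127922404864358 -176.25495626925309
left [0.57522088 0.24835611 0.057     ] 0.18227904803507852 93.65458691724184
post [0.39474758 0.11689278 0.068     ] 0.19860524376532177 165.28586571211355
jar [0.53763007 0.01676995 0.121     ] 0.06992466574755003 -134.72869033514834
orange [ 0.36775687 -0.00129159  0.04      ]
orange2 [ 0.476594   -0.16799769  0.04      ]
red [ 0.57587485 -0.18148483  0.04      ]
block [0.36117555 0.24767826 0.03      ]
[[ 0.965  0.262 -0.   ]
 [ 0.262 -0.965  0.002]
 [ 0.    -0.002 -1.   ]]
```

```bash
cat >> h.py <<'E'
from scipy.spatial.transform import Rotation as Ro
C=np.array([.587,.066])
def pose():
    o=get_obs();q=o["eef_rot"];return o["eef_pos"],Ro.from_quat(np.r_[q[1:],q[0]]),o
def goto(p,yaw):   # tool down, tool x at world yaw (deg): numbers in command units
    e,R,o=pose();y=np.radians(yaw)
    W=Ro.from_matrix(np.array([[np.cos(y),np.sin(y),0],[np.sin(y),-np.cos(y),0],[0,0,-1]]))
    print(np.round(R.inv().apply(np.array(p)-e)/.25,3),np.round((R.inv()*W).as_rotvec()/np.radians(30),3))
def push(a,off,z=.040,r=.155): # finger beside spoke at angle a (deg), off m on its + side; tool x along +tangent
    b=np.radians(a);p=C+r*np.array([np.cos(b),np.sin(b)])+off*np.array([-np.sin(b),np.cos(b)])
    print(a,off,p.round(3),end=" ");goto([*p,z],a+90)
E
python3 -c "
from h import *
push(-86.4,.045,.23);push(-86.4,.045,.04)"
```

```text
-86.4 0.045 [ 0.642 -0.086] [ 2.387 -1.295  0.005] [-0.003 -0.     0.386]
-86.4 0.045 [ 0.642 -0.086] [ 2.387 -1.294  0.765] [-0.003 -0.     0.386]
```

>>> arm_command(dp=[[0.22,-0.12,0],[0.44,-0.24,0],[0.66,-0.36,0],[0.85,-0.46,0],[1.0,-0.54,0]], turn=[[0,0,0],[0,0,0],[0,0,0],[0,0,0],[0,0,0]], jaw=[0,0,0,0,0])

```text
time_s: 0.72
eef_pos: [0.3577, -0.3573, 0.231]
eef_rot: [-0.0, 0.991, 0.133, -0.0]
wrist_force: [0.8, -0.2, -0.2]
opening: -0.004
grasp_force: 0.0
```

>>> arm_command(dp=[[0.22,-0.12,0],[0.44,-0.24,0],[0.66,-0.36,0],[0.85,-0.46,0],[1.0,-0.54,0]], turn=[[0,0,0],[0,0,0],[0,0,0],[0,0,0],[0,0,0]], jaw=[0,0,0,0,0])

```text
time_s: 1.35
eef_pos: [0.5635, -0.1614, 0.2308]
eef_rot: [-0.0, 0.991, 0.133, -0.0]
wrist_force: [0.7, -1.2, -0.1]
opening: 0.001
grasp_force: 0.0
```

```bash
python3 -c "
from h import *
print(pose()[0],pose()[2]['q'])
push(-86.4,.045,.23);push(-86.4,.045,.04)"
```

```text
[ 0.56354409 -0.16144736  0.2308388 ] [-4.81383977e-01  2.06306268e-01  1.57798389e+00  7.95722407e-05
  1.35797969e+00  8.23195572e-01]
-86.4 0.045 [ 0.642 -0.086] [ 0.381 -0.209  0.003] [-0.001  0.001  0.388]
-86.4 0.045 [ 0.642 -0.086] [ 0.381 -0.209  0.763] [-0.001  0.001  0.388]
```

>>> arm_command(dp=[[0.19,-0.1,0],[0.38,-0.21,0],[0.38,-0.21,0.24],[0.38,-0.21,0.48],[0.38,-0.21,0.72]], turn=[[0,0,0.2],[0,0,0.39],[0,0,0.39],[0,0,0.39],[0,0,0.39]], jaw=[0,0,0,0,0])

```text
time_s: 1.98
eef_pos: [0.6401, -0.0875, 0.0492]
eef_rot: [-0.0, 1.0, 0.031, -0.0]
wrist_force: [0.2, -0.8, -0.7]
opening: 0.001
grasp_force: 0.0
```

```bash
python3 -c "
from h import *
print(pose()[0],pose()[2]['q'],pose()[2]['wrist_force'])
cv2.imwrite('pics/top1.png',camera('top'))
for a,o in((-86.4,.045),(-86.4,.025),(-86.4,.019),(-92,.019),(-98,.019),(-104,.019)):push(a,o)"
```

```text
[ 0.64005143 -0.08751168  0.04915542] [-3.19255283e-01  5.38281802e-01  1.53222550e+00 -1.21405606e-05
  1.07137054e+00  1.19037109e+00] [ 0.1815885  -0.81531944 -0.67899939]
-86.4 0.045 [ 0.642 -0.086] [ 0.032  0.002 -0.003] [-0.01   0.026 -0.004]
-86.4 0.025 [ 0.622 -0.087] [-0.048  0.002 -0.002] [-0.01   0.026 -0.004]
-86.4 0.019 [ 0.616 -0.088] [-0.072  0.002 -0.001] [-0.01   0.026 -0.004]
-92 0.019 [ 0.601 -0.09 ] [-0.133  0.007 -0.001] [-0.009  0.027  0.182]
-98 0.019 [ 0.584 -0.09 ] [-0.199  0.005  0.   ] [-0.008  0.027  0.382]
-104 0.019 [ 0.568 -0.089] [-0.263 -0.003  0.001] [-0.006  0.028  0.582]
```

>>> arm_command(dp=[[-0.03,0,0],[-0.06,0,0],[-0.08,0,0],[-0.09,0,0],[-0.104,0,0]], turn=[[0,0,0],[0,0,0],[0,0,0],[0,0,0],[0,0,0]], jaw=[0,0,0,0,0])

```text
time_s: 2.65
eef_pos: [0.6153, -0.0899, 0.0528]
eef_rot: [0.0, 1.0, 0.03, 0.001]
wrist_force: [1.2, -0.9, 0.6]
opening: -0.004
grasp_force: 0.5
```

>>> arm_command(dp=[[-0.027,0.003,0],[-0.054,0.004,0],[-0.082,0.005,0],[-0.109,0.004,0],[-0.136,0.002,0]], turn=[[0,0,0.083],[0,0,0.167],[0,0,0.25],[0,0,0.333],[0,0,0.417]], jaw=[0,0,0,0,0])

```text
time_s: 3.28
eef_pos: [0.5807, -0.0921, 0.0517]
eef_rot: [-0.0, 0.997, -0.08, 0.001]
wrist_force: [0.9, 0.3, -0.3]
opening: -0.002
grasp_force: 0.5
```

```bash
python3 -c "
from h import *
print(pose()[0],pose()[2]['wrist_force'])
im=camera('top');cv2.imwrite('pics/top2.png',im)
cv2.imwrite('pics/crop2.png',cv2.resize(im[110:300,180:380],None,fx=3.15,fy=3.15,interpolation=cv2.INTER_CUBIC))
push(-98.9,.019)"
```

```text
[ 0.58067791 -0.09211519  0.05171974] [ 0.93113925  0.28283026 -0.33961103]
-98.9 0.019 [ 0.582 -0.09 ] [ 0.007 -0.009  0.046] [-0.     0.001 -0.01 ]
```

View pics/crop2.png

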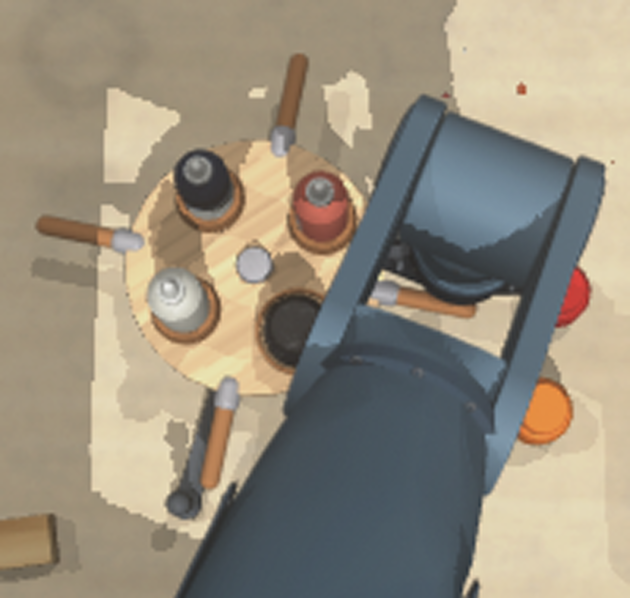

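The wheel turns with the finger: the upper spoke tip is now at crop (300,58), and nothing else has moved. I'm continuing at the same pace.

>>> arm_command(dp=[[-0.027,0.003,0.02],[-0.054,0.004,0.04],[-0.082,0.005,0.04],[-0.109,0.004,0.04],[-0.136,0.002,0.04]], turn=[[0,0,0.083],[0,0,0.167],[0,0,0.25],[0,0,0.333],[0,0,0.417]], jaw=[0,0,0,0,0])

```text
time_s: 3.95
eef_pos: [0.547, -0.0874, 0.0415]
eef_rot: [0.0, 0.982, -0.187, 0.0]
wrist_force: [0.3, 0.5, -0.4]
opening: 0.004
grasp_force: 0.5
```

>>> arm_command(dp=[[-0.027,0.003,0],[-0.054,0.004,0],[-0.082,0.005,0],[-0.109,0.004,0],[-0.136,0.002,0]], turn=[[0,0,0.083],[0,0,0.167],[0,0,0.25],[0,0,0.333],[0,0,0.417]], jaw=[0,0,0,0,0])

```text
time_s: 4.58
eef_pos: [0.5153, -0.0753, 0.0416]
eef_rot: [-0.0, 0.956, -0.293, 0.001]
wrist_force: [1.6, 0.2, -0.3]
opening: -0.002
grasp_force: 0.5
```

>>> arm_command(dp=[[-0.022,0.002,0],[-0.044,0.003,0],[-0.06,0.004,0],[-0.07,0.004,0],[-0.07,0.004,0]], turn=[[0,0,0.067],[0,0,0.133],[0,0,0.18],[0,0,0.21],[0,0,0.21]], jaw=[0,0,0,0,0])

```text
time_s: 5.2
eef_pos: [0.4996, -0.0661, 0.0412]
eef_rot: [0.0, 0.939, -0.345, -0.0]
wrist_force: [0.1, -0.4, 0.7]
opening: -0.002
grasp_force: 0.0
```

```bash
python3 -c "
from h import *
print(pose()[0],pose()[2]['wrist_force'],pose()[2]['q'])
im=camera('top');cv2.imwrite('pics/top3.png',im)
cv2.imwrite('pics/crop3.png',cv2.resize(im[110:300,180:380],None,fx=3.15,fy=3.15,interpolation=cv2.INTER_CUBIC))
push(-130,.019)"
```

```text
[ 0.49963767 -0.06611214  0.04117343] [ 0.06697049 -0.39814781  0.7425153 ] [-3.67462728e-01  2.91136435e-01  1.91208544e+00 -1.72085753e-05
  9.39005144e-01  1.90769050e+00]
-130 0.019 [ 0.502 -0.065] [ 0.004 -0.009  0.005] [ 0.     0.001 -0.011]
```

View pics/crop3.png

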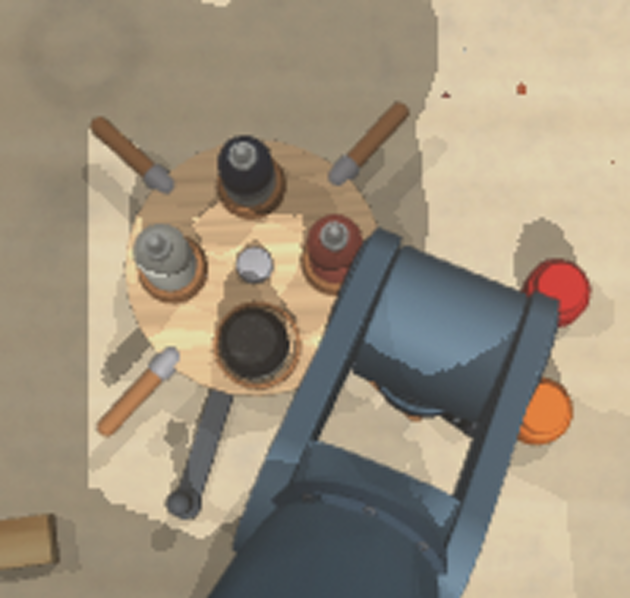

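Three spoke tips are visible at crop (403,107), (98,123) and (103,431). The post is still at (183,502) and the jar at (253,342).

```bash
python3 - <<'E'
from h import *
f=lambda u,v,z:px2w("top",180+u/3.15,110+v/3.15,z)
a=lambda p:np.degrees(np.arctan2(p[1]-C[1],p[0]-C[0]))
for p in((403,107),(98,123),(103,431)):print(a(f(*p,.057))%90)
print("jar",a(f(253,342,.121)),"pocket",a(f(257,347,.072)))
# bar axis from its visible edges
for p in((217,395),(205,445),(196,475)):print("bar",a(f(*p,.01)))
print("post",a(f(183,501,.068)),np.linalg.norm(f(183,501,.068)[:2]-C))
E
```

```text
49.22565552335311
48.9789860599064
49.326530313445716
jar -176.2946698012074 pocket -176.20688405360693
bar 162.78792236813018
bar 164.45457980198103
bar 164.5925207379522
post 165.32573147064397 0.1979053249060353
```

>>> arm_command(dp=[[-0.027,0.003,0],[-0.054,0.004,0],[-0.082,0.005,0],[-0.109,0.004,0],[-0.136,0.002,0]], turn=[[0,0,0.083],[0,0,0.167],[0,0,0.25],[0,0,0.333],[0,0,0.417]], jaw=[0,0,0,0,0])

```text
time_s: 5.88
eef_pos: [0.4738, -0.0447, 0.0413]
eef_rot: [0.0, 0.895, -0.446, 0.0]
wrist_force: [1.4, -0.3, -0.6]
opening: -0.001
grasp_force: 0.5
```

>>> arm_command(dp=[[-0.015,0.001,0],[-0.027,0.002,0],[-0.038,0.003,0],[-0.043,0.003,0],[-0.043,0.003,0]], turn=[[0,0,0.04],[0,0,0.08],[0,0,0.12],[0,0,0.133],[0,0,0.133]], jaw=[0,0,0,0,0])

```text
time_s: 6.5
eef_pos: [0.4666, -0.0364, 0.0412]
eef_rot: [-0.0, 0.879, -0.476, -0.0]
wrist_force: [0.3, 0.3, 0.1]
opening: -0.001
grasp_force: 0.0
```

```bash
python3 -c "
from h import *
print(pose()[0],pose()[2]['wrist_force'],pose()[2]['q'])
im=camera('top');cv2.imwrite('pics/top4.png',im)
cv2.imwrite('pics/crop4.png',cv2.resize(im[110:300,180:380],None,fx=3.15,fy=3.15,interpolation=cv2.INTER_CUBIC))
push(-146.5,.019)"
```

```text
[ 0.46658318 -0.03637441  0.04124686] [0.32738351 0.31214831 0.11654592] [-3.32393098e-01  2.22028653e-01  2.00230373e+00  2.58660092e-04
  9.17510350e-01  2.23055631e+00]
-146.5 0.019 [ 0.468 -0.035] [ 0.    -0.008  0.005] [-0.     0.001 -0.012]
```

View pics/crop4.png

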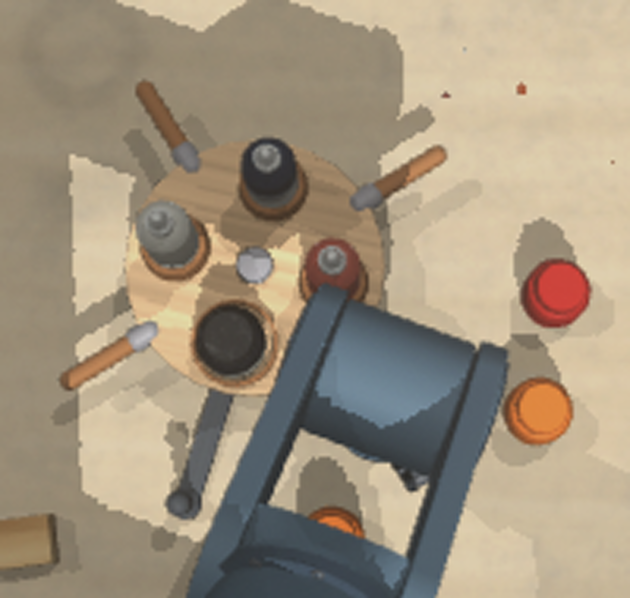

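Spoke tips are at crop (442,154), (144,88) and (66,381), with the jar at (230,340). About 3° remain.

```bash
cat >> h.py <<'E'
def spokefit(im,a0,ks):  # maximise wood/background contrast along the projected spokes, per spoke (k: a0+90k)
    g=im[:,:,0].astype(np.float32);out=[]
    A=np.arange(a0-6,a0+6.01,.1)
    for k in ks:
        s=[]
        for a in A:
            b=np.radians(a+90*k);t=np.linspace(.135,.18,30)
            def line(off):
                P=[w2px("top",[C[0]+r*np.cos(b)-off*np.sin(b),C[1]+r*np.sin(b)+off*np.cos(b),.060]) for r in t]
                P=np.array(P,np.float32);return cv2.remap(g,P[:,:1],P[:,1:],cv2.INTER_LINEAR).mean()
            s.append(sum(line(o) for o in(-.006,-.003,0,.003,.006)))
        s=np.array(s);w=np.clip(s.min()+.25*(np.median(s)-s.min())-s,0,None);out.append((A*w).sum()/w.sum())
    return np.round(out,2)
E
python3 - <<'E'
from h import *
f=lambda u,v,z:px2w("top",180+u/3.15,110+v/3.15,z)
a=lambda p:np.degrees(np.arctan2(p[1]-C[1],p[0]-C[0]))
for p in((442,154),(144,88),(66,381)):print(a(f(*p,.057))%90)
print("jar",a(f(230,340,.121))%360,"pocket",a(f(233,344,.072))%360)
print(spokefit(cv2.imread("pics/top0.png"),3.7,[0,1,2,3]),spokefit(cv2.imread("pics/top3.png"),49,[0,1,-1+3]),spokefit(cv2.imread("pics/top4.png"),33,[0,1,-1]))
E
```

```text
32.87705728701217
33.46654856675814
33.121305902963286
jar 169.13756640524244 pocket 167.40506717552597Traceback (most recent call last):
  File "<stdin>", line 6, in <module>
  File "h.py", line 30, in spokefit
    s.append(sum(line(o) for o in(-.006,-.003,0,.003,.006)))
             ~~~^^^^^^^^^^^^^^^^^^^^^^^^^^^^^^^^^^^^^^^^^^^
  File "h.py", line 30, in <genexpr>
    s.append(sum(line(o) for o in(-.006,-.003,0,.003,.006)))
                 ~~~~^^^
  File "h.py", line 28, in line
    P=[w2px("top",[C[0]+r*np.cos(b)-off*np.sin(b),C[1]+r*np.sin(b)+off*np.cos(b),.060]) for r in t]
       ~~~~^^^^^^^^^^^^^^^^^^^^^^^^^^^^^^^^^^^^^^^^^^^^^^^^^^^^^^^^^^^^^^^^^^^^^^^^^^^^
  File "h.py", line 8, in w2px
    c=get_calibration(n);p=c["camera_matrix"]@(c["R"]@np.array(X)+c["t"]);return p[:2]/p[2]
ValueError: time passes only in moves, steps and waits
```

>>> arm_command(dp=[[-0.01,0.001,0],[-0.02,0.001,0],[-0.029,0.002,0],[-0.036,0.002,0],[-0.037,0.002,0]], turn=[[0,0,0.03],[0,0,0.06],[0,0,0.09],[0,0,0.113],[0,0,0.113]], jaw=[0,0,0,0,0])

```text
time_s: 7.18
eef_pos: [0.4611, -0.0289, 0.0413]
eef_rot: [-0.0, 0.865, -0.502, -0.0]
wrist_force: [0.3, -1.0, 0.0]
opening: -0.001
grasp_force: 0.3
```

>>> arm_command(dp=[[0.04,0,0],[0.12,0,0],[0.12,0,-0.25],[0.12,0,-0.5],[0.12,0,-0.75]], turn=[[0,0,0],[0,0,0],[0,0,0],[0,0,0],[0,0,0]], jaw=[0,0,0,0,0])

```text
time_s: 7.8
eef_pos: [0.4765, -0.0564, 0.2309]
eef_rot: [0.0, 0.865, -0.502, 0.0]
wrist_force: [0.5, -1.0, -0.1]
opening: 0.004
grasp_force: 0.0
```

```bash
python3 -c "
from h import *
e,R,o=pose();print(e,R.as_matrix().round(2),o['wrist_force'],o['q'])
print(np.round(R.inv().apply(np.array([.40,-.25,.25])-e)/.25,2))"
```

```text
[ 0.47652592 -0.05636206  0.23091084] [[ 0.5  -0.87  0.  ]
 [-0.87 -0.5  -0.  ]
 [ 0.   -0.   -1.  ]] [ 0.52344563 -0.95802808 -0.0595753 ] [-3.65715682e-01 -3.64799215e-02  1.83926005e+00 -6.63827564e-05
  1.33853073e+00  2.25754792e+00]
[ 0.52  0.65 -0.08]
```

Moving clear to the right for an unobstructed look.

>>> arm_command(dp=[[0.13,0.12,0],[0.27,0.24,0],[0.4,0.36,0],[0.54,0.48,0],[0.68,0.6,0]], turn=[[0,0,0],[0,0,0],[0,0,0],[0,0,0],[0,0,0]], jaw=[0,0,0,0,0])

```text
time_s: 8.43
eef_pos: [0.4298, -0.2801, 0.2292]
eef_rot: [0.0, 0.865, -0.502, 0.0]
wrist_force: [0.8, 0.7, -0.8]
opening: -0.005
grasp_force: 0.0
```

```bash
python3 -c "
from h import *
im=camera('top');cv2.imwrite('pics/top5.png',im)
cv2.imwrite('pics/crop5.png',cv2.resize(im[110:300,180:380],None,fx=3.15,fy=3.15,interpolation=cv2.INTER_CUBIC))"
```

```text
(no output)
```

View pics/crop5.png

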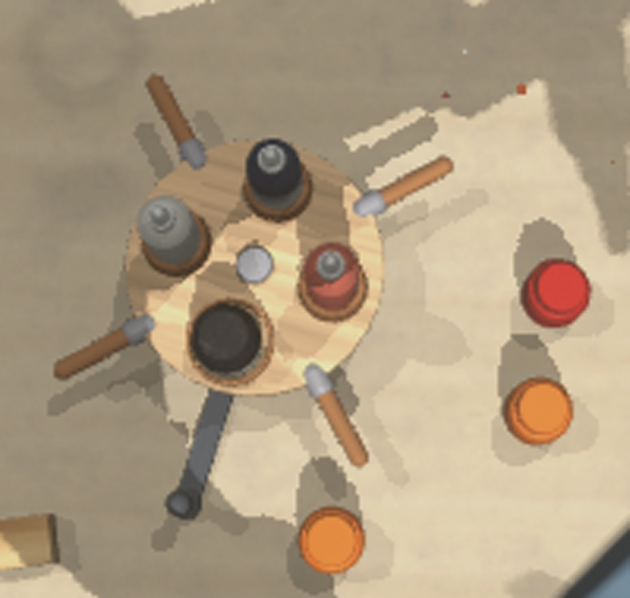

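All four tips are in view at crop (450,163), (153,80), (58,372) and (361,463). The jar is at (226,340), the pocket at (229,344), and the post at (183,502).

```bash
python3 - <<'E'
from h import *
f=lambda u,v,z:px2w("top",180+u/3.15,110+v/3.15,z)
T=[f(*p,.057) for p in((450,163),(153,80),(58,372),(361,463))]
c=np.mean(T,0);print("centre",c)
a=lambda p:np.degrees(np.arctan2(p[1]-c[1],p[0]-c[0]))%360
print([round(a(p)%90,2) for p in T])
print("jar",a(f(226,340,.121)),"pocket",a(f(229,344,.072)),"post",a(f(183,502,.068)))
j=f(226,340,.121);print(j-c)
E
```

```text
centre [0.58620971 0.06600729 0.057     ]
[np.float64(29.96), np.float64(30.18), np.float64(29.83), np.float64(29.82)]
jar 166.5606265218878 pocket 164.6400385230271 post 165.33620909155053
[-0.06799455  0.01624797  0.064     ]
```

The spokes put the jar's pocket at 165.0° and the post is at 165.3°. The jar itself measures about 166.5°, so it is within about 1.5 mm of the line. The hand is clear.

```bash
python3 -c "
from bench import *
print(hand_in())"
```

```text
the job is handed in; nothing more can be done
None
```

I turned the carousel by pushing one spoke until the ink jar stood in line with the index post, about 1° off by camera, then moved the hand clear and handed the job in at about 8.5 s of the 56 s allowed.

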